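# Open the latched instrument case on the electronics bench

### The job

Open the taller of the two instrument cases so that the meter inside can be taken out: first flip its upright toggle latch out and over towards you until it stays open, then lift the lid by its bar handle to about 60 degrees or a little more, where it stays by itself, and let go. Leave the low case latched.

Things in the scene. Friction and masses are not known exactly. Their poses are not given: they have to be found in the camera images.
- case: Taller of two fixed aluminium cases: 140 mm deep (x), 200 wide (y), lid top at z = 100. Origin: centre of its underside; x points from the front (latch) to the rear (hinge), z up. Lid shut: black round bar handle, 12 mm thick, 70 long along y, a post at each end, axis at x = -15, z = 140. Latch at y = 0; the lid's front edge at x = -70, its steel tongue reaching x = -95.
- latch (a joint): Tall case's steel latch, rad: 0 shut, grows as the lever's top swings to the front (-x) and down; stop 1.7, about level. Pin along y at x = -90, z = 70 mm. Shut: upright plate 22 mm wide, 4 thick, rear face at x = -98, top (10 mm bead) at z = 158. Spring: about 3 N at the top to dead centre at 0.6 rad, then it throws itself open. Its claw frees the lid from 0.3 rad.
- lid (a joint): Tall case's lid, rad: 0 shut, grows as its front edge rises; stop 1.4. 15 mm thick; hinge axis along y at x = 70, z = 85 mm of the case; the handle bar's axis is 85 mm ahead of it and 55 above (40 above the lid). Stiff hinge: the lid stays where left; about 7 N at the handle lifts it. The bar can turn between the fingers.
- low_latch (a joint): Latch of the other, low case, which must stay shut (rad, 0 shut, read as the tall one's). That case has the same latch and depth, but is 170 mm wide with its lid top at 60 mm and a 55 mm handle; it stands beside the tall one, on its left or right.

How it is judged:
On the way, in this order (a step that is already met when the one before it is completed fails the run):
1. the tall case's latch is flipped open (beyond 1.2 rad) with its lid still down (value of joint latch above 1.2 rad and value of joint lid below 0.15 rad), for 0.2 s.
2. the lid is lifted beyond 0.85 rad (value of joint lid above 0.85 rad), for 0.2 s.
At the end, for the whole second after the job is handed in: The tall case's latch stands open (beyond 1.2 rad), its lid stays by itself more than 0.85 rad (49 degrees) open and at rest, and the low case's latch is shut (below 0.3 rad) (value of joint latch above 1.2 rad and value of joint lid above 0.85 rad and velocity of joint lid between -0.1 and 0.1 rad/s and value of joint low_latch below 0.3 rad); the robot touches nothing.
It fails at once if the low case's latch is flipped (value of joint low_latch above 0.6 rad).
It also fails if it takes over 45 s, if anything falls off the work surface, if the arm or the gripper's body presses on something with over 40 N, if the wrist force passes 120 N, or if a joint passes its speed limit or range.

### The arm

A 6-joint arm with a two-finger parallel gripper is mounted at the origin on the work surface. World frame = base frame: x ahead of the robot, y to its left, z up, the work surface at z = 0. Lengths are in m, angles in rad, forces in N, time in s.
With the tool pointing down it reaches from about 0.25 to 0.725 m from the base axis. Payload 4 kg.
Tool frame: the origin (TCP) lies midway between the tips of the shut fingers; the grasp point (between the pads) lies 19 mm behind it; z points along the fingers, y is the direction in which the jaws open and shut (so a half turn about z gives the same grasp; the last joint's range is limited). The gripper opens to 85 mm and grips with 20 to 120 N. Pads are 22 mm wide; open, the fingers measure 114 mm over their backs; the gripper's body (76 mm by 85 mm) begins 54 mm behind the grasp point. The pads swing forward as they close: fully open they stand 13 mm farther back than shut.
Start: joints at [1.161, 0.241, 0.005, 1.335, 0, 1.571], TCP at [0.199, 0.459, 0.231] pointing down, gripper open.
Joint ranges: [-2.72, 2.72], [-1.05, 1.87], [-1.09, 1.28], [-1.99, 2.15], [-1.42, 1.44], [-3.14, 3.14]. Speed limits (rad/s): [2.79, 2.79, 3.14, 3.14, 3.14, 3.14].

### API

Orientations are given as a unit quaternion [x, y, z, w].
In Python, from workcell import telemetry, grab_frame, camera_info, bot gives the robot as it stands.
- The arm moves only by the tool arm_command, never from a script. Its argument "motion" is a list that holds one entry, the list of rows, each a list of 7 numbers: the turn, a rotation vector about the tool's x, y, z in rad, then the shift along the tool's x, y, z in mm, then the closure, from -1 (fully open) to 1 (shut), so that 0 is half open. In form: [[[rx, ry, rz, tx, ty, tz, fingers], ...]]. A call has 1 to 10 rows; each row is the pose to reach, as a shift and turn from the pose commanded when the call began, along the tool's axes at that moment; what a row does not reach only later rows make up. A row lasts 1/12 s, in which the tool goes at most 41.7 mm and 7.16 degrees, less where a joint would pass 70% of its speed; a pose out of reach is approached as far as the arm can. A call with a gripper value outside its range is refused whole. The fingers move at their own pace and stop on an object; "force" is the grip in N (left out, the last holds). Time passes only in rows, so rows that repeat a pose let the fingers close. It gives the time, the measured TCP pose, the force and the opening at its end, in the units of the state.
- telemetry.read_state(): the state, without advancing time (a new reading comes with each control period).
- grab_frame(name): name is "side" or "top"; returns (picture, depth): 400x640x3 uint8, red, green, blue; 400x640 float32, m along the optical axis (not along the pixel's ray), 0 where there is no reading.
- camera_info(name): a dict with "fx", "fy", "cx", "cy" (pixels), "k1" (the pictures are not rectified: a ray, as slopes to the right and down, at radius r is drawn at 1 + k1 r^2 times it, then the intrinsics apply), "eye" and "attitude" of the camera in the world. Camera axes: x right, y up, looking along -z (the intrinsics and any distortion apply to the point x, -y, -z); pixel columns grow to the right and rows downward; lengths in m; the calibration is good to about 2 mm. A picture is of the moment at which its call begins. camera_info takes no time and is no camera call.
- bot.job_done(): hands the job in, once; it reports no verdict.
The state is a dict: "clock": time; "joint_positions": joint angles; "qvel": joint speeds; "effort": joint torques, N m; "position": TCP position; "ee_rot": TCP orientation; "ft_force": force on the tool from outside, world axes, zero at the start; "moment": the same for the moment, N m; "grip_width": opening from 0.0 (shut) to 1.0 (fully open).
Only numpy, scipy, OpenCV 4.12 (cv2) and the standard library are available. Lean on these libraries where they do the work, as an engineer would, in place of code of your own. Each camera call takes 0.05 s, during which the arm holds its last target. There are 200 camera calls.

## Working session

There is one attempt and no reset: what is moved stays moved. The work goes in short steps, Python scripts to look and compute and a tool call to move; the robot and the scene stay as the last step left them, time stands still between calls to the robot, and variables do not carry over. Pictures are saved under pics/ and viewed, about 8 in all and at most 12, crops included, and the job is handed in when it is done.

Besides the shell and the picture viewer there is one more tool, called after ">>>" as name(argument=value, ...) on one line, values as JSON. arm_command: Moves the arm, as the interface text tells. Its arguments: {"type":"object","properties":{"motion":{"type":"array","items":{"type":"array","items":{"type":"array","items":{"type":"number"}}}},"force":{"type":"number"}},"required":["motion"]}

```bash
mkdir -p pics; cat > h.py <<'E'
import numpy as np, cv2
from scipy.spatial.transform import Rotation as R
from workcell import telemetry, grab_frame, camera_info, bot
def Rm(a):
    a=np.array(a,float)
    return a if a.shape==(3,3) else R.from_quat(a).as_matrix()
def cloud(n,d):
    c=camera_info(n); h,w=d.shape
    K=np.array([[c['fx'],0,c['cx']],[0,c['fy'],c['cy']],[0,0,1.]])
    v,u=np.mgrid[0:h,0:w]
    p=cv2.undistortPoints(np.stack([u,v],-1).reshape(-1,1,2).astype(np.float64),K,np.array([c['k1'],0,0,0,0.])).reshape(h,w,2)
    P=np.stack([p[...,0]*d,-p[...,1]*d,-d],-1)
    return P@Rm(c['attitude']).T+np.array(c['eye'])
def save(n,img): cv2.imwrite(n,cv2.cvtColor(img,cv2.COLOR_RGB2BGR))
E
python3 - <<'E'
from h import *
print(telemetry.read_state())
for n in('side','top'):
    i,d=grab_frame(n); save(f'pics/{n}0.png',i); np.savez(f'{n}0.npz',i=i,d=d); print(camera_info(n))
E
```

```text
{'clock': 0.0, 'joint_positions': array([ 1.16098592e+00,  2.41408042e-01,  3.73196426e-03,  1.33519555e+00,
       -1.25099909e-05,  1.57077168e+00]), 'qvel': array([0.00025029, 0.00246697, 0.00040775, 0.0002913 , 0.00038058,
       0.00113894]), 'effort': array([-2.99512624e-05, -3.72318900e+01,  2.52408957e+01,  1.68992806e-02,
       -4.82521909e-05, -3.31693414e-06]), 'position': array([0.19897146, 0.45802177, 0.23041837]), 'ee_rot': array([ 2.03462170e-01,  9.79082258e-01, -1.01721198e-03, -2.05023371e-04]), 'ft_force': array([-0.4231622 ,  0.45576629, -0.04899787]), 'moment': array([ 0.00685825, -0.00454497,  0.00800029]), 'grip_width': 0.9979888924345258}
{'fx': 419.98784436686196, 'fy': 419.98784436686196, 'cx': 312.1848959012042, 'cy': 192.42963717969602, 'k1': -0.06266624099647353, 'eye': array([ 0.15735105, -0.52260026,  0.62780398]), 'attitude': array([ 0.39623233, -0.1421823 , -0.2861008 ,  0.86077318])}
{'fx': 371.5175737323737, 'fy': 371.5175737323737, 'cx': 314.6710465834461, 'cy': 193.6480159508888, 'k1': 0.0022054392085642817, 'eye': array([ 0.50829252, -0.03220306,  0.71639891]), 'attitude': array([-0.04412507,  0.03104961,  0.70981763, -0.70231604])}
```

View pics/top0.png

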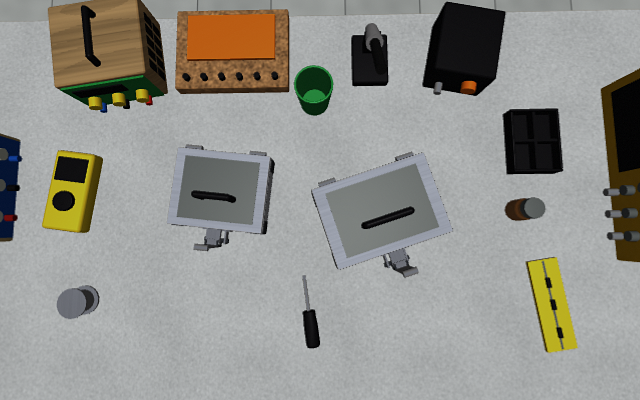

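View pics/side0.png

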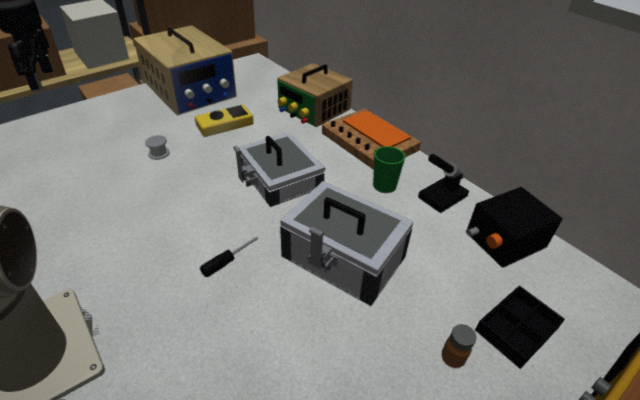

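The top view shows the tall case around (383,210) px with its bar handle from (365,225) to (411,210) and its latch at (402,262). The low case is around (220,190), to the left. The side view agrees: the tall latch is at (317,245). Next I'll measure from the depth.

```bash
python3 - <<'E'
from h import *
z=np.load('top0.npz'); P=cloud('top',z['d'])
roi=np.zeros(z['d'].shape,bool); roi[140:290,305:460]=1
lid=roi&(abs(P[...,2]-.100)<.006)
pts=P[lid]; r=cv2.minAreaRect((pts[:,:2]*1000).astype(np.float32)); print('lid',r,np.median(pts[:,2]),lid.sum())
print(cv2.boxPoints(r))
b=P[roi&(P[...,2]>.135)]; 
bar=roi&(P[...,2]>.135)&(z['i'].max(-1)<60)
for nm,m in(('bar',bar),('latch',roi&(P[...,2]>.12)&(z['i'].max(-1)>=60))):
    q=P[m]; print(nm,len(q)); 
    if len(q): print(cv2.minAreaRect((q[:,:2]*1000).astype(np.float32)),q.mean(0),q.min(0),q.max(0))
# side view
z=np.load('side0.npz'); P=cloud('side',z['d'])
roi=np.zeros(z['d'].shape,bool); roi[180:300,275:415]=1
pts=P[roi&(abs(P[...,2]-.1)<.006)]; print('side lid',cv2.minAreaRect((pts[:,:2]*1000).astype(np.float32)))
m=roi&(P[...,2]>.125)
n,l,s,c=cv2.connectedComponentsWithStats(m.astype(np.uint8))
for k in range(1,n):
    if s[k,4]>15: q=P[l==k]; print(s[k],q.mean(0),q.max(0),cv2.minAreaRect((q[:,:2]*1000).astype(np.float32)))
E
```

```text
lid ((532.1194458007812, -135.47393798828125), (170.03628540039062, 199.7510528564453), 18.002487182617188) 0.10016957227354473 9950
[[ 420.39615   -66.763565]
 [ 482.1309   -256.73544 ]
 [ 643.8428   -204.18431 ]
 [ 582.10803   -14.212433]]
bar 412
((493.8964538574219, -147.3182830810547), (91.13156127929688, 80.11970520019531), 18.2260799407959) [ 0.52809578 -0.1354088   0.14457227] [ 0.44730932 -0.17267377  0.1354423 ] [ 0.54727257 -0.09639009  0.15524965]
latch 209
((481.3187561035156, -111.9420166015625), (97.00680541992188, 137.59800720214844), 16.494476318359375) [ 0.48178588 -0.10270694  0.40129283] [ 0.44288051 -0.1732055   0.12287101] [ 0.54735972 -0.03220306  0.71639891]
side lid ((531.2769165039062, -135.52435302734375), (173.70225524902344, 199.5208282470703), 17.74594497680664)
[324 197  43  29 382] [ 0.52832168 -0.1408789   0.14403121] [ 0.54733008 -0.09857316  0.62780398] ((365.2840576171875, -332.4967956542969), (558.9476318359375, 71.27015686035156), 49.70166778564453)
[309 227  15  21 207] [ 0.44703491 -0.16685704  0.14956843] [ 0.45701576 -0.15213182  0.62780398] ((310.22991943359375, -342.7752380371094), (471.53546142578125, 22.14031982421875), 52.31861877441406)
```

```bash
cat >> h.py <<'E'
O=np.array([.5455,-.131]); A=np.radians(18.); ex=np.array([np.cos(A),np.sin(A)]); ey=np.array([-ex[1],ex[0]])
def go(x,y,z,tilt=0):
    "case-frame target (mm) of TCP; tool down with jaws along case x; tilt about case y"
    s=telemetry.read_state(); R0=Rm(s['ee_rot'])
    p=np.r_[O+(x*ex+y*ey)/1000,z/1000]
    Y=np.r_[ex,0]; Z=np.array([0,0,-1.]); Rt=np.c_[np.cross(Y,Z),Y,Z]
    Rt=R.from_rotvec(tilt*np.r_[ey,0]).as_matrix()@Rt
    rv=R.from_matrix(R0.T@Rt).as_rotvec(); t=R0.T@(p-s['position'])*1000
    q=s['position'][:2]-O
    print('now case',(q@ex*1000).round(1),(q@ey*1000).round(1),(s['position'][2]*1000).round(1),'rv',rv.round(3),'t',t.round(1),'F',s['ft_force'].round(1),'clk',s['clock'])
E
python3 - <<'E'
from h import *
for n,ro in(('top',(140,290,305,460)),('side',(180,300,275,415))):
    z=np.load(n+'0.npz'); P=cloud(n,z['d']); P=P[ro[0]:ro[1],ro[2]:ro[3]]; d=z['d'][ro[0]:ro[1],ro[2]:ro[3]]
    c=np.stack([(P[...,:2]-O)@ex,(P[...,:2]-O)@ey,P[...,2]],-1)*1000
    ok=(d>0)
    for nm,m in(('bar',ok&(c[...,2]>138)&(c[...,2]<155)&(c[...,0]>-40)),('latch',ok&(c[...,2]>125)&(c[...,2]<175)&(c[...,0]<-70)),('lid',ok&(abs(c[...,2]-100)<5)&(c[...,0]>-68))):
        q=c[m]; print(n,nm,len(q),np.percentile(q,[2,50,98],axis=0).round(1).tolist())
go(-60,0,230)
E
```

```text
top bar 404 [[-19.9, -37.1, 140.6], [-14.1, 0.9, 144.8], [-8.4, 38.3, 146.9]]
top latch 133 [[-104.4, -10.7, 127.7], [-98.7, 1.1, 155.7], [-95.2, 10.8, 158.5]]
top lid 9631 [[-65.3, -95.7, 97.8], [3.1, 1.3, 100.2], [67.9, 96.0, 102.4]]
side bar 298 [[-20.7, -39.5, 138.6], [-17.4, -3.5, 144.8], [-10.7, 37.0, 147.7]]
side latch 205 [[-104.8, -11.4, 126.1], [-100.7, -1.5, 144.6], [-97.2, 9.8, 158.9]]
side lid 5316 [[-66.3, -97.4, 98.7], [-9.5, -14.9, 101.1], [67.2, 94.7, 103.1]]
now case -147.5 667.3 230.5 rv [-0.002  0.001  0.847] t [-507.6 -442.     1.3] F [ 0.9  0.1 -0.1] clk 0.1
```

>>> arm_command(motion=[[[0, 0, 0.085, -26, -22, 0, 1], [0, 0, 0.17, -52, -44, 0, 1], [0, 0, 0.254, -78, -66, 0, 1], [0, 0, 0.34, -104, -88, 0, 1], [0, 0, 0.424, -130, -110, 0, 1], [0, 0, 0.51, -156, -132, 0, 1], [0, 0, 0.593, -182, -154, 0, 1], [0, 0, 0.678, -208, -176, 0, 1], [0, 0, 0.763, -234, -198, 0, 1], [0, 0, 0.847, -260, -220, 0, 1]]], force=40)

```text
clock: 0.93
position: [0.3501, 0.1516, 0.2311]
ee_rot: [0.589, 0.808, -0.0, -0.0]
ft_force: [1.2, 0.3, 0.1]
grip_width: -0.001
```

```bash
python3 -c "
from h import *
go(-60,0,230)"
```

```text
now case -98.5 329.1 231.1 rv [-0.    -0.    -0.004] t [-329.    39.9    1.1] F [1.2 0.3 0.1] clk 0.9333
```

>>> arm_command(motion=[[[0, 0, 0, -33, 4, 0, 1], [0, 0, 0, -66, 8, 0, 1], [0, 0, 0, -99, 12, 0, 1], [0, 0, 0, -132, 16, 0, 1], [0, 0, 0, -165, 20, 0, 1], [0, 0, 0, -198, 24, 0, 1], [0, 0, 0, -231, 28, 0, 1], [0, 0, 0, -264, 32, 0, 1], [0, 0, 0, -297, 36, 0, 1], [0, 0, 0, -329, 40, 0, 1]]])

```text
clock: 1.77
position: [0.4898, -0.1491, 0.2308]
ee_rot: [0.588, 0.809, -0.0, -0.0]
ft_force: [1.2, 0.4, -0.6]
grip_width: -0.002
```

>>> arm_command(motion=[[[0, 0, 0, 0, 0, 0, 1], [0, 0, 0, 0, 0, 30, 1], [0, 0, 0, 0, 0, 60, 1], [0, 0, 0, 0, 0, 80, 1], [0, 0, 0, 0, 0, 95, 1], [0, 0, 0, 0, 0, 108, 1], [0, 0, 0, 0, 0, 108, 1], [0, 0, 0, 0, 0, 108, 1]]])

```text
clock: 2.43
position: [0.4887, -0.1467, 0.1226]
ee_rot: [0.588, 0.809, -0.0, -0.001]
ft_force: [-0.1, 0.8, 0.7]
grip_width: 0.005
```

```bash
python3 -c "
from h import *
go(-60,0,123)
i,d=grab_frame('side'); save('pics/side1.png',cv2.resize(i[160:320,240:440],None,fx=3,fy=3))"
```

```text
now case -58.9 2.6 122.6 rv [-0.002 -0.002  0.   ] t [-2.6 -1.1 -0.4] F [-0.1  0.8  0.7] clk 2.4333
```

View pics/side1.png

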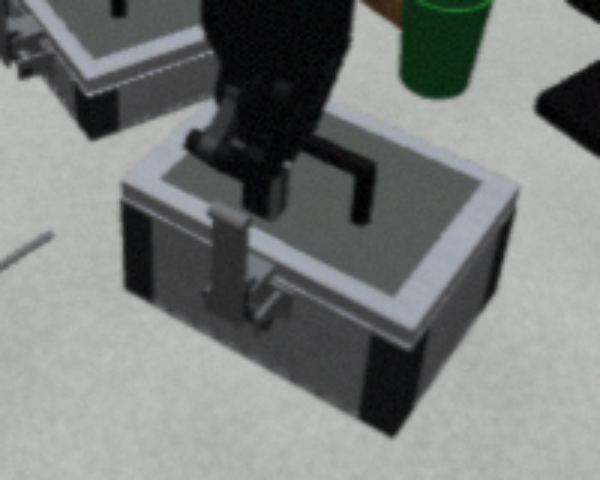

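The shut fingers (about (265,190) in the crop) are behind the lever (230,260) and ahead of the handle. Now I'll pull the lever forward.

>>> arm_command(motion=[[[0, 0, 0, -2, -10, 0, 1], [0, 0, 0, -2, -20, 0, 1], [0, 0, 0, -2, -30, 0, 1], [0, 0, 0, -2, -40, 0, 1], [0, 0, 0, -2, -50, 0, 1], [0, 0, 0, -2, -60, 0, 1], [0, 0, 0, -2, -70, 0, 1], [0, 0, 0, -2, -80, 0, 1], [0, 0, 0, -2, -88, 0, 1], [0, 0, 0, -2, -88, 0, 1]]])

```text
clock: 3.32
position: [0.4043, -0.1767, 0.1231]
ee_rot: [0.588, 0.809, -0.001, -0.001]
ft_force: [-0.2, -0.7, 0.5]
grip_width: 0.001
```

```bash
python3 -c "
from h import *
go(-15,0,220)
i,d=grab_frame('side'); save('pics/side2.png',cv2.resize(i[160:320,240:440],None,fx=3,fy=3))"
```

```text
now case -148.4 0.2 123.1 rv [-0.002 -0.001 -0.002] t [ 1.000e-01  1.332e+02 -9.710e+01] F [-0.2 -0.7  0.5] clk 3.3167
```

View pics/side2.png

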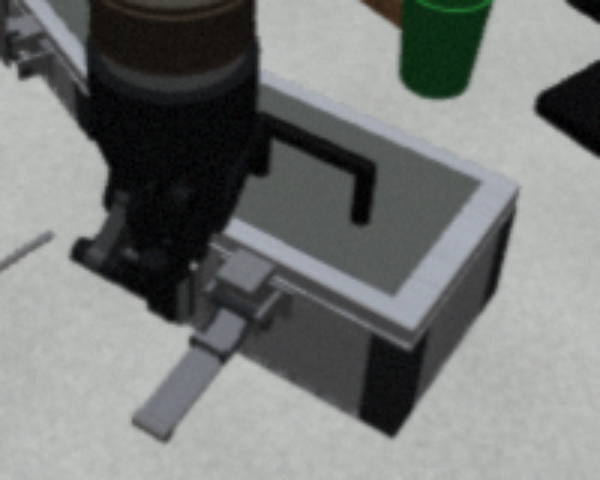

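The latch lies open and level (lever tip at (155,420) in the crop) and the lid is still down. Next is the handle.

>>> arm_command(motion=[[[0, 0, 0, 0, 0, -35, 1], [0, 0, 0, 0, 0, -70, 0.3], [0, 0, 0, 0, 20, -97, -0.5], [0, 0, 0, 0, 55, -97, -0.5], [0, 0, 0, 0, 90, -97, -0.5], [0, 0, 0, 0, 120, -97, -0.5], [0, 0, 0, 0, 133, -97, -0.5], [0, 0, 0, 0, 133, -97, -0.5], [0, 0, 0, 0, 133, -97, -0.5]]])

```text
clock: 4.12
position: [0.5334, -0.1349, 0.2195]
ee_rot: [0.587, 0.809, -0.0, -0.001]
ft_force: [0.3, -0.8, 0.1]
grip_width: 0.751
```

>>> arm_command(motion=[[[0, 0, 0, 0, 0, 25, -0.5], [0, 0, 0, 0, 0, 50, -0.5], [0, 0, 0, 0, 0, 75, -0.5], [0, 0, 0, 0, 0, 90, -0.5], [0, 0, 0, 0, 0, 99, -0.5], [0, 0, 0, 0, 0, 99, -0.5], [0, 0, 0, 0, 0, 99, -0.5]]])

```text
clock: 4.7
position: [0.5327, -0.1357, 0.1217]
ee_rot: [0.588, 0.809, -0.0, -0.0]
ft_force: [0.2, 0.4, 0.5]
grip_width: 0.75
```

```bash
python3 -c "
from h import *
go(-15,0,121)
i,d=grab_frame('side'); save('pics/side3.png',cv2.resize(i[160:320,240:440],None,fx=3,fy=3))"
```

```text
now case -13.6 -0.5 121.7 rv [-0.    -0.    -0.001] t [ 0.5 -1.4  0.7] F [0.2 0.4 0.5] clk 4.7
```

View pics/side3.png

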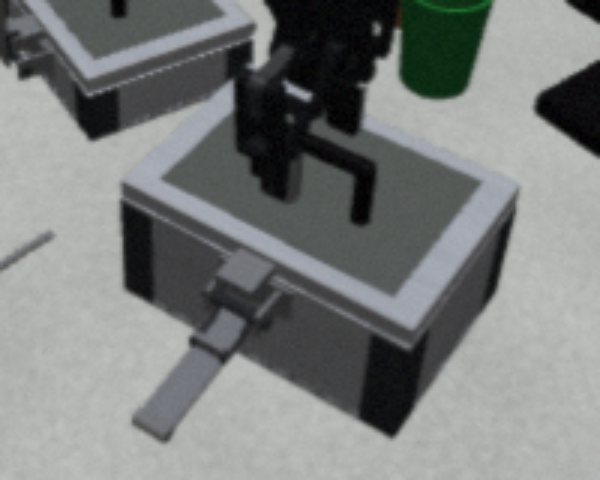

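The fingers stand on either side of the bar (front finger at (280,160), rear at (345,110)). I'll close them.

>>> arm_command(motion=[[[0, 0, 0, 0, -1, 0, 1], [0, 0, 0, 0, -1, 0, 1], [0, 0, 0, 0, -1, 0, 1], [0, 0, 0, 0, -1, 0, 1], [0, 0, 0, 0, -1, 0, 1], [0, 0, 0, 0, -1, 0, 1]]], force=40)

```text
clock: 5.25
position: [0.5324, -0.1357, 0.122]
ee_rot: [0.588, 0.809, 0.0, 0.0]
ft_force: [-0.8, 0.5, 4.4]
grip_width: 0.123
```

```bash
python3 -c "
from h import *
go(-15,0,121)
a0=np.arctan2(55,-85);r=np.hypot(85,55)
for a in np.arange(.06,1.2,.06): print(a.round(2),(r*np.cos(a0-a)+85).round(1),(-(r*np.sin(a0-a)-55)).round(1))"
```

```text
now case -13.9 -0.5 122.0 rv [ 0.001  0.001 -0.   ] t [ 0.5 -1.1  0.9] F [-0.8  0.5  4.4] clk 5.25
0.06 3.5 -5.0
0.12 7.2 -9.8
0.18 11.2 -14.3
0.24 15.5 -18.6
0.3 20.1 -22.7
0.36 24.8 -26.4
0.42 29.8 -29.9
0.48 35.0 -33.0
0.54 40.4 -35.9
0.6 45.9 -38.4
0.66 51.6 -40.6
0.72 57.4 -42.4
0.78 63.3 -43.9
0.84 69.2 -45.0
0.9 75.2 -45.8
0.96 81.3 -46.2
1.02 87.4 -46.2
1.08 93.4 -45.9
1.14 99.5 -45.2
```

>>> arm_command(motion=[[[0, 0, 0, 0, 3.5, -5, 1], [0, 0, 0, 0, 7.2, -9.8, 1], [0, 0, 0, 0, 11.2, -14.3, 1], [0, 0, 0, 0, 15.5, -18.6, 1], [0, 0, 0, 0, 20, -22.7, 1], [0, 0, 0, 0, 24.8, -26.4, 1], [0, 0, 0, 0, 29.8, -29.9, 1], [0, 0, 0, 0, 35, -33, 1], [0, 0, 0, 0, 40.4, -35.9, 1], [0, 0, 0, 0, 45.9, -38.4, 1]]])

```text
clock: 6.08
position: [0.5719, -0.1229, 0.1611]
ee_rot: [0.589, 0.808, -0.004, -0.002]
ft_force: [-13.2, -4.3, 9.3]
grip_width: 0.122
```

```bash
python3 -c "
from h import *
go(85,0,167)
i,d=grab_frame('side'); save('pics/side4.png',cv2.resize(i[140:320,240:440],None,fx=3,fy=3))"
```

```text
now case 27.7 -0.5 161.1 rv [-0.009  0.    -0.002] t [ 0.6 57.3 -6.4] F [-13.2  -4.3   9.3] clk 6.0833
```

View pics/side4.png

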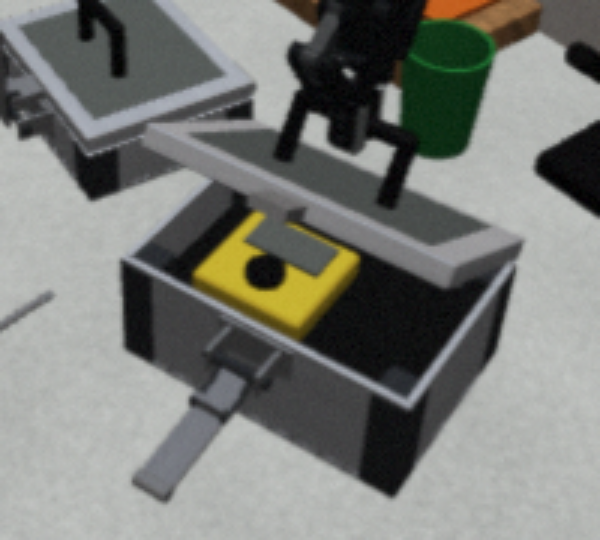

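The lid is coming up with the yellow meter visible inside, the grip is holding, and the latch is still open. I'll continue along the arc.

>>> arm_command(motion=[[[0, 0, 0, 0, 5.7, -2.2, 1], [0, 0, 0, 0, 11.5, -4, 1], [0, 0, 0, 0, 17.4, -5.5, 1], [0, 0, 0, 0, 23.3, -6.6, 1], [0, 0, 0, 0, 29.3, -7.4, 1], [0, 0, 0, 0, 35.4, -7.8, 1], [0, 0, 0, 0, 41.5, -7.8, 1], [0, 0, 0, 0, 47.5, -7.5, 1], [0, 0, 0, 0, 53.6, -6.8, 1], [0, 0, 0, 0, 53.6, -6.8, 1]]])

```text
clock: 6.97
position: [0.6274, -0.1049, 0.1687]
ee_rot: [0.588, 0.809, -0.0, 0.001]
ft_force: [-3.0, -1.6, 5.7]
grip_width: 0.118
```

>>> arm_command(motion=[[[0, 0, 0, 0, 0, 0, 1], [0, 0, 0, 0, 0, 0, 1], [0, 0, 0, 0, 0, 0, 1], [0, 0, 0, 0, 0, 0, 1]]])

```text
clock: 7.3
position: [0.6274, -0.1049, 0.1687]
ee_rot: [0.588, 0.809, 0.0, 0.001]
ft_force: [-2.4, -1.0, 5.3]
grip_width: 0.123
```

```bash
python3 -c "
from h import *
go(85,0,167)
i,d=grab_frame('side'); save('pics/side5.png',cv2.resize(i[140:320,240:440],None,fx=3,fy=3))"
```

```text
now case 86.0 -0.5 168.7 rv [ 0.002  0.001 -0.   ] t [ 0.5 -1.   1.7] F [-2.4 -1.   5.3] clk 7.3
```

View pics/side5.png

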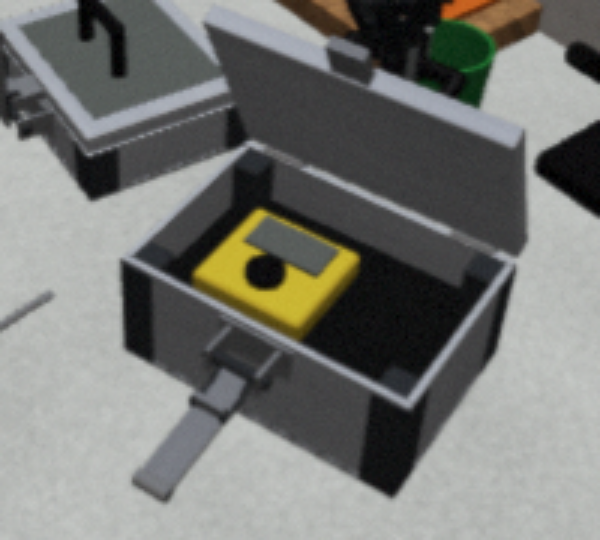

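The lid is about 65° open. I'll open the fingers just enough to let go, since the front finger is close to the lid.

>>> arm_command(motion=[[[0, 0, 0, 0, 0, 0, 0.4], [0, 0, 0, 0, 0, 0, 0.4], [0, 0, 0, 0, 0, 0, 0.4], [0, 0, 0, 0, 0, 0, 0.4], [0, 0, 0, 0, 0, 0, 0.4]]])

```text
clock: 7.77
position: [0.6269, -0.1047, 0.1663]
ee_rot: [0.588, 0.809, 0.0, -0.0]
ft_force: [-0.1, 0.4, -0.1]
grip_width: 0.298
```

>>> arm_command(motion=[[[0, 0, 0, 0, 0, -8, 0.4], [0, 0, 0, 0, 0, -18, 0.4], [0, 0, 0, 0, 0, -30, 0.4], [0, 0, 0, 0, 0, -45, 0.4], [0, 0, 0, 0, 0, -65, 0.4], [0, 0, 0, 0, 0, -90, 0.4], [0, 0, 0, 0, 0, -120, 0.4], [0, 0, 0, 0, 0, -150, 0.4], [0, 0, 0, 0, 0, -150, 0.4], [0, 0, 0, 0, 0, -150, 0.4]]])

```text
clock: 8.6
position: [0.6281, -0.1051, 0.3205]
ee_rot: [0.588, 0.809, 0.002, 0.003]
ft_force: [-0.4, -0.1, -0.7]
grip_width: 0.302
```

```bash
python3 -c "
from h import *
go(85,0,317)
i,d=grab_frame('side'); save('pics/side6.png',i)
P=cloud('side',d); c=np.stack([(P[...,:2]-O)@ex,(P[...,:2]-O)@ey,P[...,2]],-1)*1000
m=(d>0)&(c[...,0]>0)&(c[...,0]<80)&(abs(c[...,1])<80)&(c[...,2]>110)&(c[...,2]<210)
q=c[m]; f=np.polyfit(q[:,0],q[:,2],1); print(m.sum(),'lid angle approx',np.pi-np.arctan2(f[0],-1)if f[0]<0 else np.arctan(f[0]))"
```

```text
now case 86.5 -0.9 320.5 rv [ 0.007  0.003 -0.   ] t [ 0.9 -1.5  3.5] F [-0.4 -0.1 -0.7] clk 8.6
2210 lid angle approx 5.226342064006957
```

View pics/side6.png

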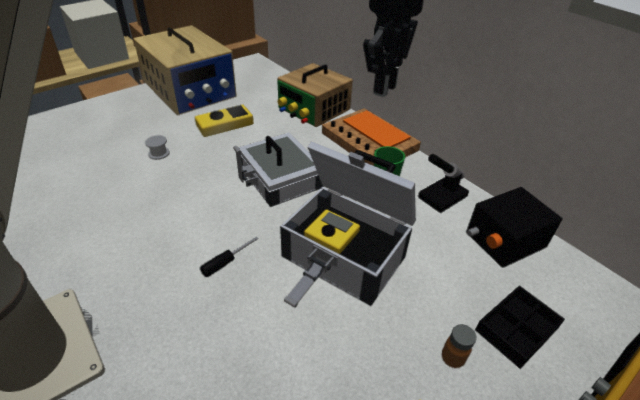

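The lid stands by itself at about 1.06 to 1.13 rad. The tall latch is open ((305,280)), the low latch is upright ((240,165)), and the gripper is clear of everything ((385,60)).

```bash
python3 -c "
from h import *
s=telemetry.read_state(); print(s['clock'],s['ft_force'].round(2)); print(bot.job_done())"
```

```text
8.65 [-0.35 -0.1  -0.91]
the job is handed in; nothing more can be done
None
```

The tall case is open and the job is handed in, at about 8.7 s on the robot's clock. I flipped its latch with the closed fingers, lifted the lid by its bar handle to about 65°, let go, and moved the gripper 150 mm up and clear.

- **Tall latch:** the last picture shows it lying open and level. The lid was still shut when it went over.
- **Lid:** it stays up by itself. The arm's position at the handle gave about 1.1 rad. A rough fit to the depth image after release gave about 1.06 rad in size (the script printed 5.23, the same slope with its sign wrapped round). Both are above 0.85 rad.
- **Low latch:** still upright in the last picture.
- **Forces:** wrist force is near zero (under 1 N) after release. The highest I read was about 17 N, midway through the lift.

No check failed. The joint values themselves can't be read, so the latch states come from the pictures only.

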